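# Lay the square tube down against the angle plate

## Robot

A 6-joint arm with a two-finger parallel gripper is mounted at the origin on the work surface. World frame = base frame: x ahead of the robot, y to its left, z up, the work surface at z = 0. Lengths are in m, angles in rad, forces in N, time in s.
With the tool pointing down it reaches from about 0.425 to 0.95 m from the base axis. Payload 3.5 kg.
Tool frame: the origin (TCP) lies at the very end of the fingers, on their centre line; the grasp point (between the pads) lies 19 mm behind it (ctrl.grip_point_offset is the distance from the TCP to the grasp point, in m); z points along the fingers, y is the line along which they close (so a half turn about z gives the same grasp; the last joint's range is limited). The gripper opens to 85 mm and grips with 20 to 120 N. Pads are 22 mm wide; open, the fingers measure 114 mm over their backs; the gripper's body (76 mm by 85 mm) begins 54 mm behind the grasp point. The pads swing forward as they close: fully open they stand 13 mm farther back than shut.
Start: joints at [1.011, 0.286, 1.577, -0, 1.279, -0.15], TCP at [0.269, 0.619, 0.231] pointing down, gripper open.
Joint ranges: [-2.77, 2.77], [-0.9, 2.22], [0.21, 2.48], [-1.53, 4.67], [0.24, 2.81], [-2.84, 2.84]. Speed limits (rad/s): [2.79, 2.79, 3.14, 3.14, 3.14, 3.14].

## Interface

Orientations are given as a unit quaternion [x, y, z, w].
In Python, from plant import telemetry, vision, ctrl gives the robot as it stands.
- The arm moves only by the tool arm_command, never from a script. Its argument "series" is one flat list of numbers, 7 for each row, row after row: the shift along the tool's x, y, z in cm, then the turn, a rotation vector about the tool's x, y, z in degrees, then the closure, from 0 (fully open) to 1 (shut). A call has 1 to 10 rows; each row is the pose to reach, as a shift and turn from the pose commanded when the call began, along the tool's axes at that moment; what a row does not reach only later rows make up. A row lasts 1/12 s, in which the tool goes at most 41.7 mm and 7.16 degrees, less where a joint would pass 70% of its speed; a pose out of reach is approached as far as the arm can. A call with a gripper value outside its range is refused whole. The fingers move at their own pace and stop on an object; "force" is the grip in N (left out, the last holds). Time passes only in rows, so rows that repeat a pose let the fingers close. It gives the time, the measured TCP pose, the force, the opening and the grip force at its end, in the units of the state.
- telemetry.get_state(): the state, without advancing time (a new reading comes with each control period).
- vision.read_camera(name): name is "scene" or "side" or "wrist"; returns a dict with "color" (480x640x3 uint8, blue, green, red), "K" (3x3 intrinsics, pixels), "rvec" (rotation vector, rad) and "tvec" (3), from world to camera coordinates, as OpenCV has them; the wrist camera has in their place "T_tool_cam" (4x4, takes a point from camera to tool coordinates, whose origin is the TCP and whose axes are the flange's). Camera axes: x right, y down, z forward; pixel columns grow to the right and rows downward; lengths in m; the calibration is good to about 2 mm. A picture is of the moment at which its call begins: read the wrist's pose just before it. There is no depth.
- ctrl.sign_off(): hands the job in; it is judged then, once.
The state is a dict: "time": time; "qpos": joint angles; "dq": joint speeds; "joint_efforts": joint torques, N m; "eef_pos": TCP position; "tcp_rot": TCP orientation; "contact_force": force on the tool from outside, world axes, zero at the start; "wrist_torque": the same for the moment, N m; "opening": opening from 0.0 (shut) to 1.0 (fully open); "finger_force": force on a finger pad.
Only numpy, scipy, OpenCV 4.12 (cv2) and the standard library are available. Lean on these libraries where they do the work, as an engineer would, in place of code of your own. Each camera call takes 0.05 s, during which the arm holds its last target. There are 200 camera calls.

## Task

Get the blued square tube ready for marking out: tip it over away from the angle plate so it lies on its side on the granite with the blue side up, then slide it back until its sawn end sits flush and square against the angle plate. Hold it back all the way down so it lands softly on the granite instead of dropping, only push it with the fingers (never pick it up or squeeze it), and leave the other tools where they are.

Things in the scene. Friction and masses are not known exactly. Their poses are not given: they have to be found in the camera images.
- tube: aluminium square tube on end on the granite: 70 x 70 mm outside, 4 mm wall, open right through, 180 mm long, about 0.5 kg. Origin: centre of its lower sawn end; z along the tube (up at the start); x points to the side painted with marking-out blue, which faces the angle plate. It tips towards its own -x, over the bottom edge of that side; past about 21 degrees it falls by itself
- tube_mouth (a point): centre of the tube's other sawn end, upper at the start (on its axis, 180 mm from the origin); axes as the tube's. The end is open: the 62 x 62 mm bore takes fingers, whose backs can push on the inside of a wall or its rim. Pushed here to tip it, the foot does not slide; held back nearly flat, the foot may slip a little towards the angle plate; lying, it slides on the granite when pushed
- angle_plate: cast-iron angle plate on the granite, bright machined face, green webs behind; it does not move. Origin: on its flat working face, at mid-width, at granite level. The face is upright, 150 mm wide (along y) and 125 mm high, in the plane x = 0 and looks towards its own -x, to the tube; its base and webs reach 90 mm behind the face (+x)
- granite: grey granite surface plate, fixed, 457 x 610 x 76 mm; origin at the centre of its underside on the bench, so its top is at height 0.076 m
- height_gauge: vernier height gauge standing on the granite, base 55 x 90 x 30 mm, 332 mm tall; origin: centre of its underside; leave it alone
- vblock_a: steel V-block, 60 x 42 x 42 mm; origin: centre of its underside; leave it alone
- vblock_b: second steel V-block of the same size; origin: centre of its underside; leave it alone
- square: engineer's square standing on its 75 mm stock (along y), blade upright, 125 mm tall; origin: centre of its underside; leave it alone
- block123: steel block with holes, 50 x 75 x 25 mm; origin: centre of its underside; leave it alone
- blue_bottle: small blue bottle of marking-out dye with black cap, 42 mm across, 75 mm tall; origin: centre of its underside; leave it alone
- scriber: steel scriber lying along its y, 115 mm long, 9 mm thick; origin: underside of the middle of its handle; leave it alone
- bush: brass flanged bush standing on its 54 mm flange, 45 mm tall; origin: centre of its underside; leave it alone
Things that resemble listed ones, but are neither listed nor needed, are in the scene too. There is more than one size of the tube; the job needs the middle-sized.

How it is judged:
By the outcome, as a careful person would: the job done as asked, in the order asked, and still so for the second after the job is handed in, with the robot touching nothing.
It also fails if it takes over 72 s, if anything falls off the work surface, if the arm or the gripper's body presses on something with over 40 N, if the wrist force passes 120 N, or if a joint passes its speed limit or range.

## Working session

There is one attempt and no reset: what is moved stays moved. The work goes in short steps, Python scripts to look and compute and a tool call to move; the robot and the scene stay as the last step left them, time stands still between calls to the robot, and variables do not carry over. Pictures are saved under pics/ and viewed, at most 10 in all, crops included, and the job is handed in when it is done.

Besides the shell and the picture viewer there is one more tool, called after "Emit:" as name(argument=value, ...) on one line, values as JSON. arm_command: Moves the arm, as the interface text tells. Its arguments: {"type":"object","properties":{"series":{"type":"array","items":{"type":"number"}},"force":{"type":"number"}},"required":["series"]}

```bash
ls; mkdir -p pics
python3 - <<'E'
from plant import telemetry, vision, ctrl
import cv2,numpy as np
s=telemetry.get_state();print(s, ctrl.grip_point_offset)
for n in("scene","side"):
    c=vision.read_camera(n);cv2.imwrite(f"pics/{n}0.png",c["color"]);print(n,c["K"].tolist(),c["rvec"],c["tvec"])
    np.savez(f"pics/{n}0.npz",K=c["K"],r=c["rvec"],t=c["tvec"])
E
```

```text
pics
{'time': 0.0, 'qpos': array([ 1.01099247e+00,  2.87154899e-01,  1.57818988e+00,  4.69424367e-06,
        1.27858653e+00, -1.49959513e-01]), 'dq': array([-0.00015005,  0.00118644,  0.00049762, -0.00115134, -0.000166  ,
        0.00072226]), 'joint_efforts': array([ 4.92517793e-04, -4.05975151e+01, -2.92631328e+01, -1.26004193e-04,
        5.79469561e-03, -1.78698400e-05]), 'eef_pos': array([0.26855784, 0.61855692, 0.22994738]), 'tcp_rot': array([ 2.03491487e-01,  9.79076017e-01, -1.09568060e-03, -4.08423122e-04]), 'contact_force': array([ 0.10583598, -1.13975472,  0.19831325]), 'wrist_torque': array([ 0.03639462, -0.04618472, -0.0298236 ]), 'finger_force': 0.0, 'opening': 0.9983904571410878} 0.0187
scene [[449.4445618012541, 0.0, 325.6875120390089], [0.0, 449.4445618012541, 237.5098353978474], [0.0, 0.0, 1.0]] [ 1.55197572  1.90584373 -0.90074622] [ 0.06204444 -0.19301591  1.50154785]
side [[535.605552939467, 0.0, 316.53199735359465], [0.0, 535.605552939467, 236.68509590187298], [0.0, 0.0, 1.0]] [ 2.1853478  -0.36701892  0.21072435] [-0.44704284  0.26822656  1.13537094]
```

View pics/scene0.png

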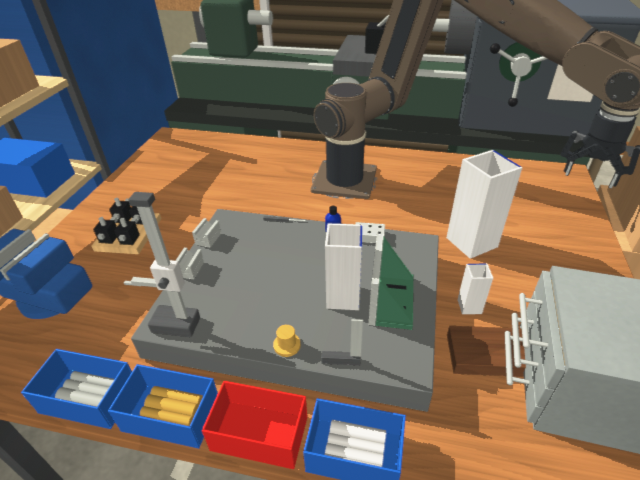

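View pics/side0.png

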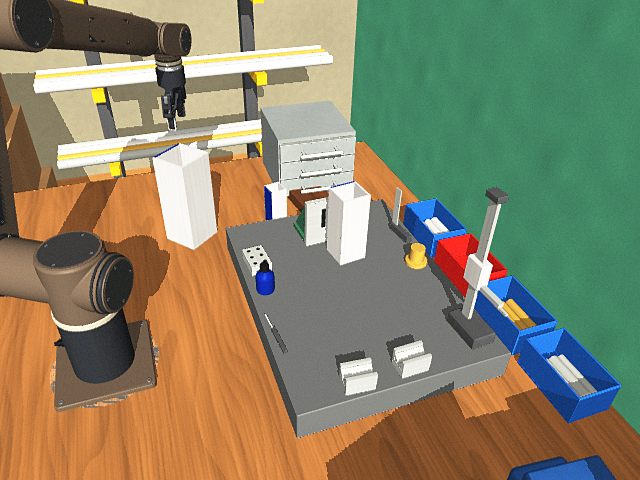

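The scene view shows three white tubes: a big one at (482,205), a small one at (476,288), and the middle-sized one on the granite at (345,265), in front of the angle plate at (393,290). The side view shows the same three at (187,200), (275,200) and (347,222). I choose the tube on the granite and check it in a close crop.

Run:
```python
import cv2,numpy as np
a=cv2.imread("pics/scene0.png")[215:335,300:420]
b=cv2.imread("pics/side0.png")[170:290,280:400]
a,b=[cv2.resize(i,None,fx=4,fy=4,interpolation=cv2.INTER_CUBIC) for i in(a[:, :100],b[:,:100])]
for i in(a,b):
    for k in range(0,480,80): cv2.putText(i,str(k//4),(0,k+10),0,.35,(0,0,255));cv2.putText(i,str(k//4),(k,10),0,.35,(0,0,255))
cv2.imwrite("pics/crop1.png",np.hstack([a,b]))
```

```text
(no output)
```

View pics/crop1.png

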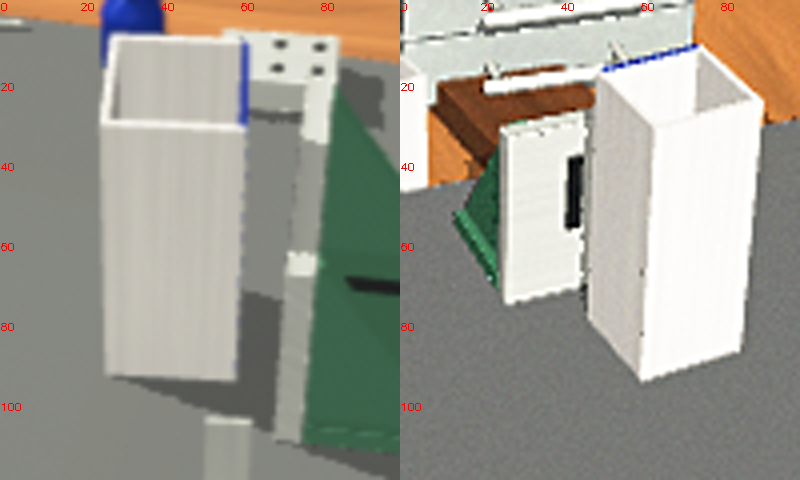

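The crop confirms the choice: a tube of middle size, with its blue side towards the plate. In the scene image its upper rim corners are at about (325,247), (361,247), (328,224) and (362,225). In the side image they are at (330,187), (354,181), (371,195) and (343,202). Next I fit the poses.

```bash
cat > h.py <<'E'
import numpy as np,cv2
from scipy.optimize import least_squares
def cam(n):
    d=np.load(f"pics/{n}0.npz");return d["K"],d["r"],d["t"]
def proj(n,P):
    K,r,t=cam(n);return cv2.projectPoints(np.atleast_2d(np.array(P,float)),r,t,K,None)[0][:,0]
def ray(n,uv,z):
    K,r,t=cam(n);R=cv2.Rodrigues(r)[0];c=-R.T@t.ravel()
    d=R.T@np.linalg.inv(K)@np.array([uv[0],uv[1],1.]);return c+d*(z-c[2])/d[2]
def fit(obs,x0):
    # obs: list (cam,(u,v),(lx,ly,lz)); pose x,y,yaw on granite
    def f(p):
        c,s=np.cos(p[2]),np.sin(p[2]);o=[]
        for n,uv,l in obs:
            P=[p[0]+c*l[0]-s*l[1],p[1]+s*l[0]+c*l[1],.076+l[2]];o+=list(proj(n,P)[0]-uv)
        return np.array(o)
    r=least_squares(f,x0);return r.x,f(r.x).reshape(-1,2).round(1)
E
python3 - <<'E'
from h import *
S=lambda a,b:np.array([300+a/4,215+b/4]);D=lambda a,b:np.array([280+(a-400)/4,170+b/4])
h=.035;L=.18
# tube x ~ world +y (to plate): yaw~90deg ; tube y ~ world -x
t=[("scene",S(102,127),(-h,-h,L)),("scene",S(246,127),(h,-h,L)),("scene",S(112,37),(-h,h,L)),("scene",S(247,41),(h,h,L)),
("scene",S(106,375),(-h,-h,0)),("scene",S(237,380),(h,-h,0)),
("side",D(600,70),(h,h,L)),("side",D(698,45),(h,-h,L)),("side",D(763,102),(-h,-h,L)),("side",D(653,127),(-h,h,L)),
("side",D(642,380),(-h,h,0)),("side",D(742,350),(-h,-h,0)),("side",D(588,320),(h,h,0))]
p,r=fit(t,[.6,0,1.57]);print("tube",p.round(4),np.degrees(p[2]));print(r.tolist())
a=[("scene",S(275,440),(0,-.075,0)),("scene",S(288,275),(0,-.075,.125)),("scene",S(303,138),(0,.075,.125)),
("side",D(505,303),(0,.075,0)),("side",D(500,130),(0,.075,.125))]
p,r=fit(a,[.6,.1,1.57]);print("plate",p.round(4),np.degrees(p[2]));print(r.tolist())
for k,uv in dict(gauge=(175,330),gbase_l=(150,330),gbase_r=(197,335),bush=(287,352),sq_l=(322,360),sq_r=(362,362),bottle=(333,232),va=(190,275),vb=(208,243),gran_fl=(135,345),gran_nl=(210,212),gran_nr=(438,235),gran_fr=(433,385)).items(): print(k,ray("scene",uv,.076).round(3))
for k,uv in dict(gauge=(468,338),va=(358,390),vb=(410,372),bush=(416,265),bottle=(265,291),sq=(398,235)).items(): print("side",k,ray("side",uv,.076).round(3))
E
```

```text
tube [0.5866 0.1033 1.7147] 98.24326151718286
[[-0.7, -0.3], [0.1, 0.9], [-0.8, -0.6], [0.1, -0.6], [-0.2, 0.1], [-0.6, 0.2], [-1.2, -0.2], [0.3, -0.8], [0.0, -0.8], [0.8, 0.3], [-0.1, -0.2], [-0.5, -0.8], [-0.5, -1.1]]
plate [0.5843 0.1677 1.6077] 92.11586419196455
[[-0.2, 2.8], [-0.4, 2.2], [2.6, -13.7], [1.9, -1.4], [3.6, 0.4]]
gauge [ 0.744 -0.223  0.076]
gbase_l [ 0.755 -0.275  0.076]
gbase_r [ 0.747 -0.173  0.076]
bush [0.75  0.021 0.076]
sq_l [0.755 0.093 0.076]
sq_r [0.744 0.169 0.076]
bottle [0.367 0.036 0.076]
va [ 0.587 -0.263  0.076]
vb [ 0.471 -0.268  0.076]
gran_fl [ 0.795 -0.286  0.076]
gran_nl [ 0.346 -0.317  0.076]
gran_nr [0.327 0.304 0.076]
gran_fr [0.767 0.305 0.076]
side gauge [ 0.721 -0.241  0.076]
side va [ 0.453 -0.288  0.076]
side vb [ 0.565 -0.282  0.076]
side bush [0.731 0.005 0.076]
side bottle [0.36  0.031 0.076]
side sq [0.745 0.13  0.076]
```

Run:
```python
from h import *
S=lambda a,b:np.array([300+a/4,215+b/4]);D=lambda a,b:np.array([280+(a-400)/4,170+b/4])
a=[("scene",S(275,440),(0,-.075,0)),("scene",S(288,275),(0,-.075,.125)),("scene",S(309,82),(0,.075,.125)),
("side",D(505,303),(0,.075,0)),("side",D(500,130),(0,.075,.125))]
p,r=fit(a,[.6,.1,1.57]);print("plate",p.round(4),np.degrees(p[2]));print(r.tolist())
c,s=np.cos(p[2]),np.sin(p[2])
for l in a: 
  q=ray(l[0],l[1],.076+l[2][2]);print(q.round(4))
t=np.array([.5866,.1033]);v=t-p[:2];print("tube in plate frame",c*v[0]+s*v[1],-s*v[0]+c*v[1])
```

```text
plate [0.578  0.1668 1.6159] 92.58382556378484
[[0.1, 0.4], [-0.1, -0.1], [0.8, -1.6], [-0.3, -0.6], [1.4, 1.1]]
[0.6518 0.1698 0.076 ]
[0.6532 0.1705 0.201 ]
[0.5089 0.1625 0.201 ]
[0.5029 0.1609 0.076 ]
[0.5015 0.1691 0.201 ]
tube in plate frame -0.06380733296057435 -0.005744683019148591
```

```bash
cat >> h.py <<'E'
from scipy.spatial.transform import Rotation as Ro
def Rt(phi,th):
    p,t=np.radians([phi,th]);u=np.array([np.cos(p),np.sin(p),0]);Z=np.array([0,0,1.])
    d=u*np.sin(t)-Z*np.cos(t);y=u*np.cos(t)+Z*np.sin(t);return np.column_stack([np.cross(y,d),y,d])
def rel(p,R,p0,R0):
    return (R0.T@(np.array(p)-p0)*100).round(2).tolist(),np.degrees(Ro.from_matrix(R0.T@R).as_rotvec()).round(2).tolist()
def now():
    from plant import telemetry
    s=telemetry.get_state();return s,s["eef_pos"],Ro.from_quat(s["tcp_rot"]).as_matrix()
E
python3 - <<'E'
from h import *
s,p,R=now()
T=Rt(98.2,0)
print(rel([.269,.619,.40],R,p,R)); print(rel([.587,.103,.40],T,p,R));
print(ray("scene",(480,245),0),ray("side",(192,232),0),R.round(3).tolist())
E
```

```text
([-0.02, 0.02, -16.99], [0.0, 0.0, 0.0])
([-49.74, -34.64, -16.94], [-0.12, -0.05, -31.68])
[0.25444734 0.42640796 0.        ] [0.24811995 0.41642373 0.        ] [[-0.917, 0.398, -0.001], [0.398, 0.917, -0.002], [0.0, -0.002, -1.0]]
```

Emit:
arm_command(series=[0,0,-4,0,0,0,0.4,0,0,-8,0,0,0,0.8,0,0,-12,0,0,0,0.8,0,0,-17,0,0,0,0.8,-3,-2,-17,0,0,-3,0.8,-6,-4,-17,0,0,-6,0.8,-9,-6,-17,0,0,-9,0.8,-12,-8.5,-17,0,0,-12,0.8,-15,-11,-17,0,0,-15,0.8,-18,-13.5,-17,0,0,-18,0.8])

```text
time: 0.93
eef_pos: [0.3805, 0.4218, 0.4006]
tcp_rot: [0.046, 0.999, -0.0, -0.0]
contact_force: [1.2, -0.1, -0.9]
opening: 0.201
finger_force: 0.0
```

Run:
```python
from h import *
s,p,R=now();print(s["time"],p,s["qpos"].round(3),s["opening"])
print(rel([.587,.103,.40],Rt(98.2,0),p,R))
```

```text
0.9333 [0.38048121 0.42184068 0.40059806] [ 0.658 -0.028  1.621 -0.     1.55  -0.82 ] 0.20080985951803101
([-23.51, -29.84, 0.07], [-0.04, -0.04, -13.5])
```

Emit:
arm_command(series=[-2.4,-3,0,0,0,-1.4,0.8,-4.8,-6,0,0,0,-2.8,0.8,-7.2,-9,0,0,0,-4.2,0.8,-9.6,-12,0,0,0,-5.6,0.8,-12,-15,0,0,0,-7,0.8,-14.4,-18,0,0,0,-8.4,0.8,-16.8,-21,0,0,0,-9.8,0.8,-19.2,-24,0,0,0,-11.2,0.8,-21.6,-27,0,0,0,-12.6,0.8,-23.5,-29.8,0,0,0,-13.5,0.8])

```text
time: 1.77
eef_pos: [0.5866, 0.1023, 0.4004]
tcp_rot: [-0.07, 0.998, -0.0, -0.001]
contact_force: [0.5, -0.5, 0.1]
opening: 0.2
finger_force: 0.0
```

Run:
```python
from h import *
from plant import vision
s,p,R=now();print(s["time"],p,s["qpos"].round(3),s["opening"])
print(rel([.587,.103,.30],Rt(98.2,0),p,R))
c=vision.read_camera("wrist");T=c["T_tool_cam"];img=c["color"].copy()
Pc=lambda P:np.linalg.inv(T)@np.append(R.T@(np.array(P)-p),1)
for k in(.031,.035):
  pts=[]
  for a,b in((1,1),(1,-1),(-1,-1),(-1,1)):
    f=np.radians(98.2);x=.5866+k*(a*np.cos(f)-b*np.sin(f));y=.1033+k*(a*np.sin(f)+b*np.cos(f))
    q=Pc([x,y,.256])[:3];u=c["K"]@q;pts.append(u[:2]/u[2])
  cv2.polylines(img,[np.int32(pts)],True,(0,0,255) if k>.033 else (0,255,0),1);print(np.round(pts))
cv2.imwrite("pics/w1.png",img)
```

```text
1.7667 [0.58656567 0.10231479 0.40044883] [ 0.002  0.034  1.559 -0.     1.55  -1.709] 0.2004581067395351
([-0.06, 0.06, 10.04], [-0.0, -0.06, -0.17])
[[367. 191.]
 [365. 275.]
 [280. 276.]
 [278. 191.]]
[[373. 185.]
 [370. 281.]
 [275. 281.]
 [272. 185.]]
```

View pics/w1.png

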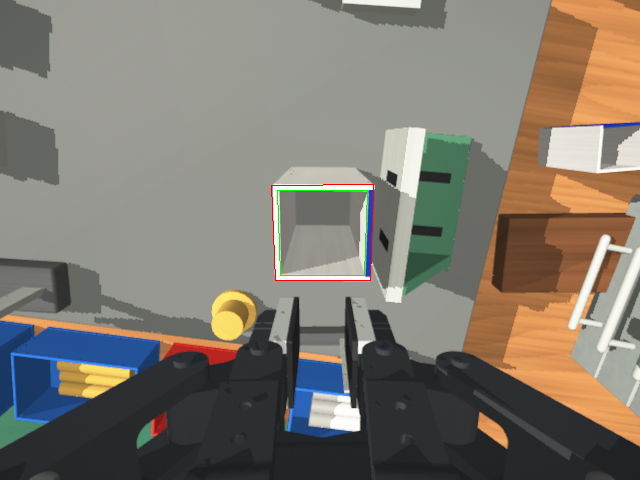

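The wrist view shows the mouth outline at x 272–373, y 185–281 px. My projected pose lies on it to within about 1 px, and the two fingers straddle the mouth centre. I now insert 35 mm.

Emit:
arm_command(series=[0,0.1,3,0,0,0,0.8,0,0.1,6,0,0,0,0.8,0,0.1,9,0,0,0,0.8,0,0.1,11.5,0,0,0,0.8,0,0.1,13.5,0,0,0,0.8,0,0.1,15,0,0,0,0.8,0,0.1,16.2,0,0,0,0.8,0,0.1,17.2,0,0,0,0.8,0,0.1,18,0,0,0,0.8,0,0.1,18,0,0,0,0.8])

```text
time: 2.65
eef_pos: [0.5848, 0.1055, 0.2195]
tcp_rot: [-0.07, 0.998, 0.0, -0.001]
contact_force: [-0.9, -1.0, -0.8]
opening: 0.199
finger_force: 0.0
```

```bash
cat >> h.py <<'E'
PHI=98.2;U=np.array([np.cos(np.radians(PHI)),np.sin(np.radians(PHI)),0]);Zv=np.array([0,0,1.])
PIV=np.array([.5866,.1033,.076])-.035*U
def tp(b,x,z):  # tube-frame point rel pivot (x toward blue, z along tube), tube tipped by b deg
    b=np.radians(b);return PIV+U*(x*np.cos(b)-z*np.sin(b))+Zv*(x*np.sin(b)+z*np.cos(b))
def push(b): return tp(b,.035,.145),Rt(PHI,b)
def hold(b,s=.023,thmax=62,yawmax=20,b0=33):
    f=np.clip((b-b0)/(90-b0),0,1);th=b0+(thmax-b0)*min(1,f*1.15);ins=.035-.010*f
    R=Rt(PHI-yawmax*f,th);return tp(b,.066,.180)-s*R[:,1]+ins*R[:,2],R
def plan(poses,base):
    for q in poses:
        a,b=rel(q[0],q[1],*base);print([round(v,1) for v in a],[round(v,1) for v in b])
E
python3 - <<'E'
from h import *
s,p,R=now();print(s["time"],p,s["qpos"].round(3),s["contact_force"])
plan([push(b) for b in np.arange(1.4,14.1,1.4)],(p,R))
E
```

```text
2.65 [0.58475168 0.10554402 0.21952309] [ 0.008  0.122  1.791 -0.     1.232 -1.703] [-0.91413579 -1.01874338 -0.78267533]
[-0.1, -0.6, -0.2] [-1.4, -0.2, -0.2]
[-0.1, -1.0, -0.3] [-2.8, -0.2, -0.2]
[-0.1, -1.3, -0.4] [-4.2, -0.1, -0.2]
[-0.2, -1.7, -0.4] [-5.6, -0.1, -0.2]
[-0.2, -2.0, -0.5] [-7.0, -0.1, -0.2]
[-0.2, -2.4, -0.5] [-8.4, -0.1, -0.2]
[-0.2, -2.8, -0.5] [-9.8, -0.1, -0.2]
[-0.2, -3.1, -0.6] [-11.2, -0.1, -0.2]
[-0.2, -3.5, -0.6] [-12.6, -0.1, -0.2]
[-0.2, -3.9, -0.6] [-14.0, -0.1, -0.2]
```

Emit:
arm_command(series=[-0.1,-0.6,-0.2,-1.4,0,0,0.8,-0.1,-1.0,-0.3,-2.8,0,0,0.8,-0.1,-1.3,-0.4,-4.2,0,0,0.8,-0.1,-1.7,-0.4,-5.6,0,0,0.8,-0.1,-2.0,-0.5,-7,0,0,0.8,-0.1,-2.4,-0.5,-8.4,0,0,0.8,-0.1,-2.8,-0.5,-9.8,0,0,0.8,-0.1,-3.1,-0.6,-11.2,0,0,0.8,-0.1,-3.5,-0.6,-12.6,0,0,0.8,-0.1,-3.9,-0.6,-14,0,0,0.8])

```text
time: 3.48
eef_pos: [0.5921, 0.0665, 0.2274]
tcp_rot: [-0.069, 0.99, 0.123, -0.009]
contact_force: [-0.5, 0.5, 0.1]
opening: 0.2
finger_force: 0.3
```

Run:
```python
from h import *
from plant import vision
s,p,R=now();q=push(14);print(s["time"],p,q[0],s["qpos"].round(3),s["contact_force"],rel(*q,p,R))
plan([push(b) for b in np.arange(15,24.1,1)],q)
a,b=[vision.read_camera(n)["color"] for n in("scene","side")]
a=a[180:330,260:420];b=b[130:280,250:410]
cv2.imwrite("pics/t14.png",np.hstack([cv2.resize(i,None,fx=2.5,fy=2.5) for i in(a,b)]))
```

```text
3.4833 [0.59205759 0.06652008 0.22739032] [0.59175152 0.06755094 0.22516015] [-0.158  0.134  1.777  0.244  1.312 -1.941] [-0.46326004  0.4696364   0.12444805] ([0.02, 0.05, 0.24], [0.13, 0.05, -0.17])
[-0.0, -0.2, -0.1] [-1.0, 0.0, -0.0]
[0.0, -0.5, -0.1] [-2.0, -0.0, 0.0]
[0.0, -0.8, -0.2] [-3.0, 0.0, -0.0]
[-0.0, -1.0, -0.2] [-4.0, 0.0, 0.0]
[0.0, -1.3, -0.2] [-5.0, 0.0, -0.0]
[0.0, -1.5, -0.3] [-6.0, 0.0, 0.0]
[-0.0, -1.8, -0.3] [-7.0, 0.0, 0.0]
[0.0, -2.0, -0.3] [-8.0, 0.0, 0.0]
[-0.0, -2.3, -0.4] [-9.0, 0.0, 0.0]
[-0.0, -2.6, -0.4] [-10.0, 0.0, 0.0]
```

View pics/t14.png

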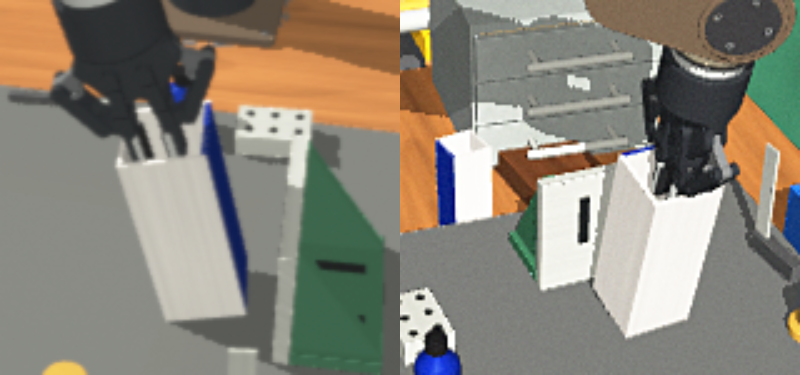

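The tube is leaning about 10° with its foot in place. Both fingers are inside the mouth, at about (150,145) in the left crop and (670,180) in the right. I continue slowly past the balance point.

Emit:
arm_command(series=[0,-0.2,-0.1,-1,0,0,0.8,0,-0.5,-0.1,-2,0,0,0.8,0,-0.8,-0.2,-3,0,0,0.8,0,-1.0,-0.2,-4,0,0,0.8,0,-1.3,-0.2,-5,0,0,0.8,0,-1.5,-0.3,-6,0,0,0.8,0,-1.8,-0.3,-7,0,0,0.8,0,-2,-0.3,-8,0,0,0.8,0,-2.3,-0.4,-9,0,0,0.8,0,-2.6,-0.4,-10,0,0,0.8])

```text
time: 4.42
eef_pos: [0.5958, 0.0407, 0.225]
tcp_rot: [-0.068, 0.976, 0.208, -0.014]
contact_force: [-0.6, 1.4, -0.3]
opening: 0.201
finger_force: 0.0
```

Run:
```python
from h import *
s,p,R=now();q=push(24);print(s["time"],p,q[0],s["qpos"].round(3),s["contact_force"],rel(*q,p,R))
plan([push(b) for b in np.arange(24.6,30.1,.6)],q)
```

```text
4.4167 [0.59576499 0.0407144  0.22502918] [0.59544338 0.04193118 0.22269987] [-0.264  0.175  1.761  0.391  1.393 -2.081] [-0.61147062  1.3672181  -0.29231865] ([0.01, 0.02, 0.26], [0.09, 0.09, -0.16])
[0.0, -0.1, -0.0] [-0.6, 0.0, -0.0]
[0.0, -0.3, -0.1] [-1.2, -0.0, 0.0]
[-0.0, -0.5, -0.1] [-1.8, -0.0, 0.0]
[0.0, -0.6, -0.1] [-2.4, -0.0, -0.0]
[0.0, -0.8, -0.2] [-3.0, -0.0, 0.0]
[0.0, -0.9, -0.2] [-3.6, 0.0, -0.0]
[0.0, -1.1, -0.2] [-4.2, 0.0, 0.0]
[0.0, -1.2, -0.2] [-4.8, -0.0, 0.0]
[-0.0, -1.4, -0.3] [-5.4, -0.0, 0.0]
[-0.0, -1.5, -0.3] [-6.0, -0.0, -0.0]
```

Emit:
arm_command(series=[0,-0.1,0,-0.6,0,0,0.8,0,-0.3,0,-1.2,0,0,0.8,0,-0.5,0,-1.8,0,0,0.8,0,-0.6,0,-2.4,0,0,0.8,0,-0.8,0,-3,0,0,0.8,0,-0.9,0,-3.6,0,0,0.8,0,-1.1,0,-4.2,0,0,0.8,0,-1.2,0,-4.8,0,0,0.8,0,-1.4,0,-5.4,0,0,0.8,0,-1.5,0,-6,0,0,0.8])

```text
time: 5.25
eef_pos: [0.5978, 0.0272, 0.2193]
tcp_rot: [-0.068, 0.963, 0.259, -0.018]
contact_force: [0.2, -1.1, 1.5]
opening: 0.203
finger_force: 0.9
```

Run:
```python
from h import *
from plant import vision
s,p,R=now();q=push(30);print(s["time"],p,q[0],s["qpos"].round(3),s["contact_force"],rel(*q,p,R))
print(rel(*hold(33),*q));plan([hold(b) for b in np.arange(34.5,48.1,1.5)],q)
a,b=[vision.read_camera(n)["color"] for n in("scene","side")]
a=a[180:330,260:420];b=b[130:280,250:410]
cv2.imwrite("pics/t30.png",np.hstack([cv2.resize(i,None,fx=2.5,fy=2.5) for i in(a,b)]))
```

```text
5.25 [0.59783581 0.0272452  0.21927385] [0.5976094  0.02690005 0.21907368] [-0.318  0.212  1.751  0.47   1.443 -2.153] [ 0.23592449 -1.09924116  1.49366335] ([0.03, -0.04, 0.0], [0.05, 0.13, -0.14])
([0.0, 0.04, -0.21], [-3.0, 0.0, -0.0])
[-0.0, -0.4, -0.3] [-3.9, -0.3, 0.5]
[-0.0, -0.8, -0.5] [-4.8, -0.6, 0.9]
[-0.0, -1.3, -0.6] [-5.6, -0.9, 1.3]
[-0.0, -1.7, -0.7] [-6.5, -1.2, 1.8]
[-0.0, -2.1, -0.8] [-7.4, -1.5, 2.2]
[-0.0, -2.6, -0.8] [-8.3, -1.8, 2.6]
[-0.0, -3.0, -0.9] [-9.1, -2.1, 3.0]
[-0.0, -3.5, -1.0] [-10.0, -2.4, 3.5]
[-0.0, -3.9, -1.0] [-10.9, -2.8, 3.9]
[-0.0, -4.4, -1.0] [-11.8, -3.1, 4.3]
```

View pics/t30.png

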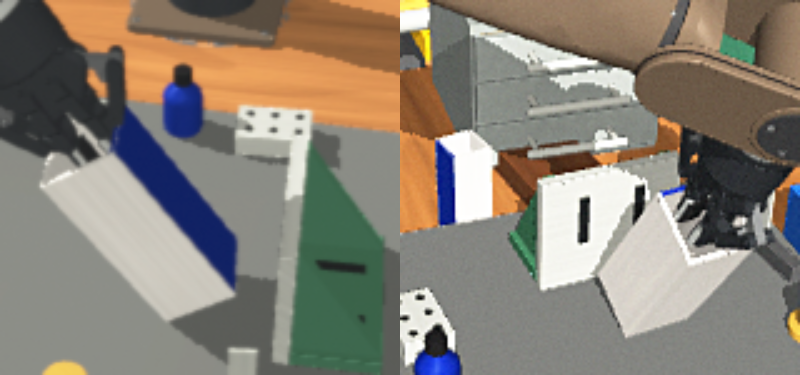

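The tube has gone past balance and now rests on the upper finger. The near upper corners are at (42,187) and (113,150) in the left crop, and the foot is at (168,320). I measure its angle so I know the real finger offset.

```bash
cat >> h.py <<'E'
def fit_tau(obs,x0):  # obs (cam,uv,(x,y,z)) tube frame rel pivot edge centre; params tau, shift along U
    V=np.cross(Zv,U)
    def f(p): return np.concatenate([proj(n,tp(p[0],l[0],l[2])+V*l[1]+U*p[1])[0]-uv for n,uv,l in obs])
    r=least_squares(f,[x0,0],x_scale=[10,.01]);return r.x,f(r.x).reshape(-1,2).round(1)
E
python3 - <<'E'
from h import *
C=lambda a,b:np.array([260+a/2.5,180+b/2.5]);D=lambda a,b:np.array([250+(a-400)/2.5,130+b/2.5])
o=[("scene",C(42,187),(0,-.035,.18)),("scene",C(113,150),(.07,-.035,.18)),("scene",C(168,320),(0,-.035,0)),("scene",C(237,293),(.07,-.035,0)),("scene",C(237,235),(.07,.035,0)),
("side",D(692,263),(0,.035,.18)),("side",D(660,195),(.07,.035,.18)),("side",D(629,336),(0,.035,0)),("side",D(598,275),(.07,.035,0))]
x,r=fit_tau(o,35);print(x,r.tolist())
t=x[0];s,p,R=now()
print("s",[ (tp(t,.066,.18)-p)@R[:,1], (p-tp(t,.066,.18))@R[:,2]])
E
```

```text
[3.25530888e+01 3.80345344e-04] [[-0.8, 0.9], [-0.2, 2.1], [-0.7, 0.9], [-0.6, 1.0], [0.0, 0.7], [-0.6, 0.3], [-1.0, -1.1], [-1.3, 0.3], [-0.2, -0.9]]
s [np.float64(0.02282688245307218), np.float64(0.03778814713536509)]
```

Emit:
arm_command(series=[0,-0.4,-0.3,-3.9,-0.3,0.5,0.8,0,-0.8,-0.5,-4.8,-0.6,0.9,0.8,0,-1.3,-0.6,-5.6,-0.9,1.3,0.8,0,-1.7,-0.7,-6.5,-1.2,1.8,0.8,0,-2.1,-0.8,-7.4,-1.5,2.2,0.8,0,-2.6,-0.8,-8.3,-1.8,2.6,0.8,0,-3.0,-0.9,-9.1,-2.1,3.0,0.8,0,-3.5,-1.0,-10,-2.4,3.5,0.8,0,-3.9,-1.0,-10.9,-2.8,3.9,0.8,0,-4.4,-1.0,-11.8,-3.1,4.3,0.8])

```text
time: 6.18
eef_pos: [0.6036, -0.0155, 0.2053]
tcp_rot: [-0.022, 0.934, 0.357, -0.008]
contact_force: [-0.4, -1.1, -1.6]
opening: 0.2
finger_force: 0.7
```

Run:
```python
from h import *
s,p,R=now();q=hold(48);print(s["time"],p,q[0],s["qpos"].round(3),s["contact_force"],rel(*q,p,R))
plan([hold(b) for b in np.arange(49.5,63.1,1.5)],q)
```

```text
6.1833 [ 0.6035707  -0.01552949  0.20525457] [ 0.60414599 -0.01562298  0.20602911] [-0.448  0.29   1.743  0.629  1.522 -2.233] [-0.39060247 -1.13236903 -1.61172265] ([-0.06, 0.04, -0.07], [0.11, 0.16, -0.2])
[-0.0, -0.4, -0.1] [-0.9, -0.3, 0.4]
[-0.1, -0.9, -0.2] [-1.8, -0.7, 0.8]
[-0.1, -1.3, -0.3] [-2.6, -1.1, 1.1]
[-0.2, -1.8, -0.3] [-3.5, -1.4, 1.5]
[-0.2, -2.2, -0.4] [-4.4, -1.8, 1.9]
[-0.3, -2.7, -0.5] [-5.3, -2.2, 2.3]
[-0.3, -3.1, -0.5] [-6.1, -2.6, 2.6]
[-0.4, -3.6, -0.5] [-7.0, -3.0, 3.0]
[-0.4, -4.0, -0.5] [-7.9, -3.4, 3.3]
[-0.5, -4.5, -0.5] [-8.8, -3.8, 3.6]
```

Emit:
arm_command(series=[0,-0.4,-0.1,-0.9,-0.3,0.4,0.8,-0.1,-0.9,-0.2,-1.8,-0.7,0.8,0.8,-0.1,-1.3,-0.3,-2.6,-1.1,1.1,0.8,-0.2,-1.8,-0.3,-3.5,-1.4,1.5,0.8,-0.2,-2.2,-0.4,-4.4,-1.8,1.9,0.8,-0.3,-2.7,-0.5,-5.3,-2.2,2.3,0.8,-0.3,-3.1,-0.5,-6.1,-2.6,2.6,0.8,-0.4,-3.6,-0.5,-7,-3,3,0.8,-0.4,-4,-0.5,-7.9,-3.4,3.3,0.8,-0.5,-4.5,-0.5,-8.8,-3.8,3.6,0.8])

```text
time: 7.02
eef_pos: [0.6102, -0.052, 0.1788]
tcp_rot: [0.02, 0.903, 0.428, 0.01]
contact_force: [0.2, 0.7, -2.5]
opening: 0.203
finger_force: 1.0
```

Run:
```python
from h import *
s,p,R=now();q=hold(63);print(s["time"],p,q[0],s["qpos"].round(3),s["contact_force"],rel(*q,p,R))
plan([hold(b) for b in np.arange(64.3,76.1,1.3)],q)
```

```text
7.0167 [ 0.61022674 -0.05200957  0.17882875] [ 0.61053228 -0.05208394  0.17987005] [-0.542  0.378  1.74   0.748  1.557 -2.293] [ 0.22040695  0.73461249 -2.52588759] ([-0.03, 0.08, -0.07], [0.15, 0.17, -0.13])
[-0.1, -0.4, -0.0] [-0.8, -0.3, 0.3]
[-0.1, -0.8, -0.1] [-1.5, -0.7, 0.6]
[-0.2, -1.2, -0.1] [-2.3, -1.1, 0.8]
[-0.2, -1.6, -0.1] [-3.0, -1.4, 1.1]
[-0.3, -2.0, -0.1] [-3.8, -1.8, 1.4]
[-0.4, -2.4, -0.1] [-4.6, -2.2, 1.6]
[-0.4, -2.8, -0.1] [-5.3, -2.6, 1.9]
[-0.5, -3.1, -0.1] [-6.1, -2.9, 2.2]
[-0.6, -3.5, -0.0] [-6.8, -3.3, 2.4]
[-0.6, -3.9, -0.0] [-7.6, -3.7, 2.7]
```

Emit:
arm_command(series=[-0.1,-0.4,0,-0.8,-0.3,0.3,0.8,-0.1,-0.8,-0.1,-1.5,-0.7,0.6,0.8,-0.2,-1.2,-0.1,-2.3,-1.1,0.8,0.8,-0.2,-1.6,-0.1,-3,-1.4,1.1,0.8,-0.3,-2,-0.1,-3.8,-1.8,1.4,0.8,-0.4,-2.4,-0.1,-4.6,-2.2,1.6,0.8,-0.4,-2.8,-0.1,-5.3,-2.6,1.9,0.8,-0.5,-3.1,-0.1,-6.1,-2.9,2.2,0.8,-0.6,-3.5,0,-6.8,-3.3,2.4,0.8,-0.6,-3.9,0,-7.6,-3.7,2.7,0.8])

```text
time: 7.85
eef_pos: [0.6155, -0.077, 0.1489]
tcp_rot: [0.054, 0.872, 0.486, 0.03]
contact_force: [-0.2, 0.5, -3.4]
opening: 0.196
finger_force: 1.2
```

Run:
```python
from h import *
from plant import vision
s,p,R=now();q=hold(76);print(s["time"],p,q[0],s["qpos"].round(3),s["contact_force"],rel(*q,p,R))
plan([hold(b) for b in np.arange(77,86.1,1)],q)
a,b=[vision.read_camera(n)["color"] for n in("scene","side")]
a=a[200:350,200:420];b=b[150:300,240:460]
cv2.imwrite("pics/t76.png",np.vstack([cv2.resize(i,None,fx=2,fy=2) for i in(a,b)]))
```

```text
7.85 [ 0.61546481 -0.07698706  0.14886216] [ 0.61556727 -0.07729663  0.14956169] [-0.608  0.466  1.74   0.852  1.578 -2.348] [-0.15382001  0.53323985 -3.4378741 ] ([-0.01, 0.04, -0.06], [0.12, 0.2, -0.12])
[-0.1, -0.3, 0.0] [-0.6, -0.3, 0.2]
[-0.1, -0.6, 0.0] [-1.2, -0.6, 0.4]
[-0.2, -0.9, 0.0] [-1.8, -0.9, 0.5]
[-0.2, -1.2, 0.0] [-2.3, -1.2, 0.7]
[-0.3, -1.5, 0.1] [-2.9, -1.5, 0.9]
[-0.3, -1.8, 0.1] [-3.5, -1.8, 1.1]
[-0.4, -2.1, 0.1] [-3.8, -2.1, 1.2]
[-0.4, -2.5, 0.1] [-3.8, -2.4, 1.4]
[-0.5, -2.8, 0.1] [-3.8, -2.7, 1.6]
[-0.5, -3.1, 0.2] [-3.8, -3.0, 1.8]
```

View pics/t76.png

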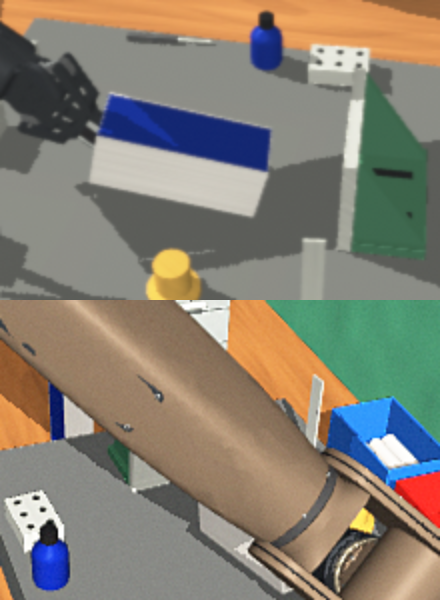

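The tube is down to about 75° and held by the finger at its mouth, near (95,125) in the upper crop. The foot is still in place, blue side up. I continue lowering.

Emit:
arm_command(series=[-0.1,-0.3,0,-0.6,-0.3,0.2,0.8,-0.1,-0.6,0,-1.2,-0.6,0.4,0.8,-0.2,-0.9,0,-1.8,-0.9,0.5,0.8,-0.2,-1.2,0,-2.3,-1.2,0.7,0.8,-0.3,-1.5,0.1,-2.9,-1.5,0.9,0.8,-0.3,-1.8,0.1,-3.5,-1.8,1.1,0.8,-0.4,-2.1,0.1,-3.8,-2.1,1.2,0.8,-0.4,-2.5,0.1,-3.8,-2.4,1.4,0.8,-0.5,-2.8,0.1,-3.8,-2.7,1.6,0.8,-0.5,-3.1,0.2,-3.8,-3,1.8,0.8])

```text
time: 8.78
eef_pos: [0.6185, -0.0922, 0.1214]
tcp_rot: [0.08, 0.853, 0.513, 0.047]
contact_force: [0.8, -2.0, -1.8]
opening: 0.203
finger_force: 1.3
```

Run:
```python
from h import *
s,p,R=now();q=hold(86);print(s["time"],p,q[0],s["qpos"].round(3),s["contact_force"],rel(*q,p,R))
plan([hold(b) for b in np.arange(86.5,91.1,.5)],q)
```

```text
8.7833 [ 0.61854    -0.09220315  0.12142984] [ 0.61869267 -0.09281088  0.12202136] [-0.645  0.527  1.744  0.913  1.568 -2.385] [ 0.78878196 -2.04611688 -1.82849126] ([-0.03, 0.03, -0.08], [0.01, 0.16, -0.17])
[-0.0, -0.2, 0.0] [0.0, -0.1, 0.1]
[-0.1, -0.3, 0.0] [0.0, -0.3, 0.2]
[-0.1, -0.5, 0.0] [0.0, -0.5, 0.2]
[-0.1, -0.7, 0.0] [0.0, -0.6, 0.3]
[-0.1, -0.8, 0.1] [0.0, -0.8, 0.4]
[-0.1, -1.0, 0.1] [0.0, -0.9, 0.5]
[-0.2, -1.1, 0.1] [0.0, -1.1, 0.6]
[-0.2, -1.3, 0.1] [0.0, -1.2, 0.7]
[-0.2, -1.5, 0.1] [0.0, -1.2, 0.7]
[-0.2, -1.6, 0.1] [0.0, -1.2, 0.7]
```

Emit:
arm_command(series=[0,-0.2,0,0,0,0,0.8,0,-0.3,0,0,0,0,0.8,0,-0.5,0,0,0,0,0.8,0,-0.7,0,0,0,0,0.8,-0.1,-0.8,0,0,0,0,0.8,-0.1,-1,0,0,0,0,0.8,-0.1,-1.1,0,0,0,0,0.8,-0.1,-1.3,0,0,0,0,0.8,-0.1,-1.4,0,0,0,0,0.8,-0.1,-1.6,0,0,0,0,0.8])

```text
time: 9.62
eef_pos: [0.6184, -0.0995, 0.1084]
tcp_rot: [0.079, 0.853, 0.513, 0.047]
contact_force: [0.1, -0.3, 0.8]
opening: 0.202
finger_force: 0.0
```

Run:
```python
from h import *
from plant import vision
s,p,R=now();print(s["time"],p,s["qpos"].round(3),s["contact_force"])
a,b=[vision.read_camera(n)["color"] for n in("scene","side")]
a=a[200:350,200:420];b=b[150:300,240:460]
cv2.imwrite("pics/t90.png",np.vstack([cv2.resize(a,None,fx=3,fy=3,interpolation=2)]))
```

```text
9.6167 [ 0.61837994 -0.09954302  0.10844112] [-0.654  0.554  1.734  0.907  1.565 -2.404] [ 0.13642926 -0.3217695   0.76883276]
```

View pics/t90.png

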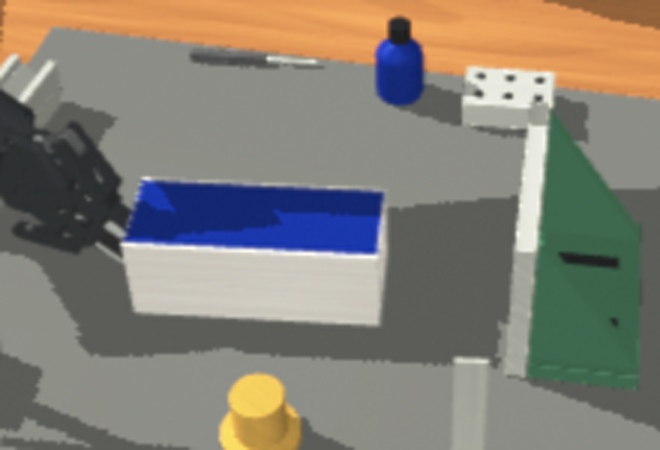

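The tube lies flat with its blue side up, its corners in the crop at (124,241), (378,253), (385,192), (143,180), (137,313) and (380,325). The wrist force is near zero. I fit its pose and plan the retreat.

Run:
```python
from h import *
C=lambda a,b:np.array([200+a/3,200+b/3])
# local: x from foot to mouth reversed: +x toward plate, origin foot centre at granite
o=[("scene",C(143,180),(-.18,.035,.07)),("scene",C(385,192),(0,.035,.07)),("scene",C(378,253),(0,-.035,.07)),("scene",C(124,241),(-.18,-.035,.07)),("scene",C(137,313),(-.18,-.035,0)),("scene",C(380,325),(0,-.035,0))]
p,r=fit(o,[.59,.07,1.6]);print("tube",p.round(4),np.degrees(p[2]),r.tolist())
a=[("scene",C(503,373),(0,-.075,0)),("scene",C(515,250),(0,-.075,.125)),("scene",C(531,103),(0,.075,.125))]
q,r=fit(a,[.6,.1,1.57]);print("plate",q.round(4),np.degrees(q[2]),r.tolist())
pl=np.array([.578,.1668]);f=np.radians(92.6);n=np.array([np.cos(f),np.sin(f)])
print("gap",(pl-p[:2])@n); m=p[:2]-.18*np.array([np.cos(p[2]),np.sin(p[2])]);print("mouth",m)
s,P,R=now();T=Rt(3,0)
print(R.round(3).tolist())
for t in([m[0],m[1]-.06,.20],[m[0],m[1]-.05,.082]): print(rel(t,T,P,R))
```

```text
tube [0.5893 0.0697 1.7017] 97.50224550095658 [[0.2, -1.0], [0.5, -1.5], [0.3, 1.4], [-0.6, 1.3], [-0.5, -0.4], [0.1, -0.2]]
plate [0.5773 0.165  1.6199] 92.81332138476652 [[0.5, 0.7], [-0.6, -0.1], [0.1, -0.8]]
gap 0.09750796116080782
mouth [ 0.61275646 -0.10875652]
[[-0.983, 0.087, 0.162], [0.184, 0.461, 0.868], [0.001, 0.883, -0.469]]
([-0.73, 4.9, -10.4], [52.2, -41.15, 68.33])
([-0.55, -5.06, -4.0], [52.2, -41.15, 68.33])
```

Emit:
arm_command(series=[0,-0.1,-0.5,0,0,0,0.8,0,-0.2,-1.2,0,0,0,0.8,0,-0.2,-2,0,0,0,0.8,0,-0.2,-3,0,0,0,0.8,0,-0.2,-4,0,0,0,0.8,0,-0.2,-5.5,0,0,0,0.8,0,-0.2,-7,0,0,0,0.8,0,-0.2,-8.5,0,0,0,0.8,0,-0.2,-8.5,0,0,0,0.8])

```text
time: 10.47
eef_pos: [0.6048, -0.1782, 0.1481]
tcp_rot: [0.08, 0.854, 0.512, 0.049]
contact_force: [1.0, 0.3, 0.1]
opening: 0.204
finger_force: 0.0
```

Run:
```python
from h import *
s,P,R=now();print(P,s["qpos"].round(3));T=Rt(7.5,0)
print(rel([.617,-.16,.21],T,P,R))
```

```text
[ 0.60477033 -0.17824372  0.1480701 ] [-0.758  0.544  1.656  0.844  1.677 -2.39 ]
([-0.88, 6.41, -1.14], [53.36, -38.39, 64.36])
```

Emit:
arm_command(series=[0,1,-0.3,3.8,-2.7,4.6,0.7,0,2,-0.6,7.6,-5.5,9.2,0.6,-0.2,3,-0.9,11.4,-8.2,13.8,0.5,-0.4,4,-1.1,15.2,-11,18.4,0.41,-0.6,5,-1.1,19,-13.7,23,0.41,-0.8,6,-1.1,22.9,-16.5,27.6,0.41,-0.9,6.4,-1.1,26.7,-19.2,32.2,0.41,-0.9,6.4,-1.1,30.5,-21.9,36.8,0.41,-0.9,6.4,-1.1,34.3,-24.7,41.4,0.41,-0.9,6.4,-1.1,38.1,-27.4,46,0.41])

```text
time: 11.3
eef_pos: [0.6165, -0.156, 0.2082]
tcp_rot: [0.524, 0.837, 0.16, 0.013]
contact_force: [0.3, -0.2, -0.9]
opening: 0.591
finger_force: 0.0
```

Run:
```python
from h import *
s,P,R=now();print(P,s["qpos"].round(3),s["opening"]);T=Rt(7.5,0)
print(rel([.617,-.16,.20],T,P,R))
```

```text
[ 0.61654623 -0.15603031  0.20820171] [-0.534  0.176  1.775  0.349  1.177 -1.12 ] 0.591070546063677
([-0.49, -0.35, 0.69], [14.96, -11.08, 18.27])
```

Emit:
arm_command(series=[-0.1,-0.1,0.2,3.7,-2.8,4.6,0.41,-0.2,-0.2,0.4,7.5,-5.5,9.1,0.41,-0.4,-0.3,0.6,11.2,-8.3,13.7,0.41,-0.5,-0.4,0.7,15,-11.1,18.3,0.41,-0.5,-0.4,0.7,15,-11.1,18.3,0.41])

```text
time: 11.72
eef_pos: [0.6177, -0.1585, 0.1987]
tcp_rot: [0.657, 0.753, 0.001, -0.001]
contact_force: [-0.1, 0.6, -0.5]
opening: 0.592
finger_force: 0.0
```

```bash
cat >> h.py <<'E'
def blue(n="scene"):
    from plant import vision
    im=vision.read_camera(n)["color"].astype(int);m=((im[...,0]>im[...,2]+60)&(im[...,0]>im[...,1]+50)).astype(np.uint8)
    k,l,st,c=cv2.connectedComponentsWithStats(m[215:310,215:400]);i=1+np.argmax(st[1:,4])
    vs,us=np.nonzero(l==i);Q=np.array([ray(n,(u+215,v+215),.146)[:2] for u,v in zip(us,vs)])
    return Q
def tubepose(n="scene"):
    Q=blue(n);c=cv2.minAreaRect(Q.astype(np.float32)*1000);return c,cv2.boxPoints(c).round(0).tolist(),len(Q)
E
python3 - <<'E'
from h import *
s,P,R=now();print(P,s["qpos"].round(3),s["opening"]);T=Rt(7.5,0)
print(rel([.619,-.16,.20],T,P,R),tubepose())
E
```

```text
[ 0.6176971  -0.15847065  0.19869303] [-0.411  0.233  1.702  0.002  1.207 -0.548] 0.5918126983940908
([-0.17, 0.11, -0.13], [0.01, -0.13, 0.29]) (((600.8546752929688, -22.05101776123047), (63.71457290649414, 179.3195037841797), 7.360642433166504), [[558.0, 63.0], [581.0, -115.0], [644.0, -107.0], [621.0, 71.0]], 1728)
```

Emit:
arm_command(series=[0,0.1,2,0,0,0,0.41,0,0.1,4,0,0,0,0.41,0,0.1,6,0,0,0,0.41,0,0.1,8,0,0,0,0.41,0,0.1,9.5,0,0,0,0.41,0,0.1,10.6,0,0,0,0.41,0,0.1,11.3,0,0,0,0.41,0.5,0.1,11.7,0,0,0,0.41,1.2,0.1,11.7,0,0,0,0.41,2,0.1,11.7,0,0,0,0.41])

```text
time: 12.6
eef_pos: [0.6156, -0.1396, 0.0827]
tcp_rot: [0.658, 0.753, 0.002, -0.0]
contact_force: [0.0, 0.4, -0.1]
opening: 0.592
finger_force: 0.0
```

Run:
```python
from h import *
from plant import vision
s,P,R=now();print(P,s["qpos"].round(3),s["contact_force"]);
a,b=[vision.read_camera(n)["color"] for n in("scene","wrist")]
cv2.imwrite("pics/p1.png",np.hstack([cv2.resize(a[180:340,200:420],None,fx=1.8,fy=1.8),cv2.resize(b,(384,288))]))
```

```text
[ 0.61562625 -0.13958843  0.08265237] [-0.385  0.348  1.79   0.004  1.003 -0.522] [ 0.00495494  0.406102   -0.0994066 ]
```

View pics/p1.png

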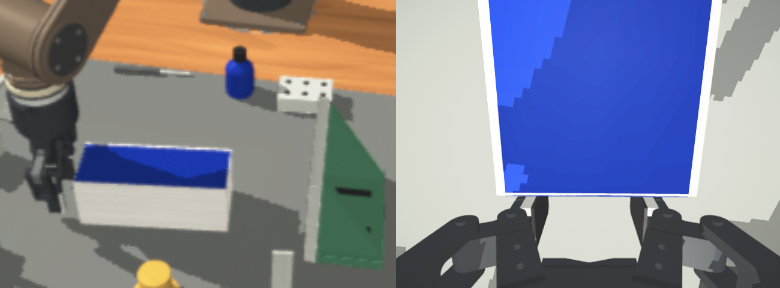

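In the scene crop the tube lies blue side up, with its mouth at about (78,190) and the fingers just behind it. In the wrist view the tube's edges are at x 497 and 697, and the fingers straddle them within about 3 mm. I start the push and turn it square to the plate on the way.

Emit:
arm_command(series=[0.6,0.1,0,0,0,0,0.41,1.2,0.1,0,0,0,0,0.41,1.7,0.1,0,0,0,0,0.41,2.1,0.1,0,0,0,0,0.41,2.5,0.1,0,0,0,0,0.41,3.0,0,0,0,0,0.7,0.41,3.5,-0.1,0,0,0,1.4,0.41,4,-0.2,0,0,0,2.1,0.41,4.5,-0.3,0,0,0,2.8,0.41,5,-0.4,0,0,0,3.4,0.41])

```text
time: 13.53
eef_pos: [0.6055, -0.0916, 0.0833]
tcp_rot: [0.68, 0.733, 0.001, 0.001]
contact_force: [0.2, -5.2, 3.4]
opening: 0.589
finger_force: 0.0
```

Run:
```python
from h import *
s,P,R=now();print(P,s["contact_force"],np.degrees(np.arctan2(R[1,1],R[0,1])));
c,b,n=tubepose();print(c,b,n)
a=np.radians(c[2]+90);print("mouth side centre at tcp dist",np.array(c[0])-90*np.array([np.cos(a),np.sin(a)]),a)
```

```text
[ 0.60550562 -0.09161929  0.08331586] [ 0.24093804 -5.23088728  3.44032832] 4.286996023758249
((596.5136108398438, 10.509239196777344), (62.509368896484375, 178.1645965576172), 4.261605262756348) [[559.0, 97.0], [572.0, -81.0], [634.0, -76.0], [621.0, 102.0]] 1695
mouth side centre at tcp dist [603.2015542  -79.24192466] 1.645175370050313
```

Emit:
arm_command(series=[0.6,0,0,0,0,0.4,0.41,1.2,0,0,0,0,0.8,0.41,1.8,-0.1,0,0,0,1.2,0.41,2.4,-0.1,0,0,0,1.6,0.41,3,-0.1,0,0,0,1.6,0.41,3.6,-0.1,0,0,0,1.6,0.41,4.2,-0.1,0,0,0,1.6,0.41,4.7,-0.1,0,0,0,1.6,0.41,5.2,-0.1,0,0,0,1.6,0.41,5.6,-0.1,0,0,0,1.6,0.41])

```text
time: 14.42
eef_pos: [0.6002, -0.0357, 0.0833]
tcp_rot: [0.69, 0.724, 0.001, 0.001]
contact_force: [-0.4, -4.7, 3.8]
opening: 0.587
finger_force: 0.0
```

Run:
```python
from h import *
s,P,R=now();print(P,s["contact_force"],np.degrees(np.arctan2(R[1,1],R[0,1])));
c,b,n=tubepose();print(c,b,n)
```

```text
[ 0.60019838 -0.03571917  0.08325699] [-0.44254315 -4.72575698  3.8220546 ] 2.728644035626923
((594.0735473632812, 67.61557006835938), (62.50929641723633, 176.21755981445312), 2.698493003845215) [[559.0, 154.0], [567.0, -22.0], [629.0, -19.0], [621.0, 157.0]] 1725
```

Emit:
arm_command(series=[0.2,0,0,0,0,0,0.41,0.35,0,0,0,0,0,0.41,0.5,0,0,0,0,0,0.41,0.6,0,0,0,0,0,0.41,0.7,0,0,0,0,0,0.41,0.8,0,0,0,0,0,0.41])

```text
time: 14.97
eef_pos: [0.5998, -0.0282, 0.0833]
tcp_rot: [0.69, 0.724, 0.001, 0.001]
contact_force: [-0.1, -11.0, 4.5]
opening: 0.591
finger_force: 0.0
```

Emit:
arm_command(series=[0.05,0,0,0,0,0,0.41,0.1,0,0,0,0,0,0.41,0.15,0,0,0,0,0,0.41])

```text
time: 15.22
eef_pos: [0.5999, -0.0283, 0.0833]
tcp_rot: [0.69, 0.724, 0.0, 0.002]
contact_force: [-0.7, -12.8, 3.8]
opening: 0.592
finger_force: 0.0
```

Emit:
arm_command(series=[0.1,0,0,0,0,0,0.41,0.2,0,0,0,0,0,0.41,0.3,0,0,0,0,0,0.41,0.3,0,0,0,0,0,0.41])

```text
time: 15.55
eef_pos: [0.6007, -0.0282, 0.0835]
tcp_rot: [0.689, 0.724, -0.001, 0.005]
contact_force: [2.4, -18.2, 1.7]
opening: 0.592
finger_force: 0.0
```

Run:
```python
from h import *
s,P,R=now();print(P,s["contact_force"],s["wrist_torque"],np.degrees(np.arctan2(R[1,1],R[0,1])));
c,b,n=tubepose();print(c,b,n)
```

```text
[ 0.60072282 -0.02823716  0.08349734] [  2.37426642 -18.24434028   1.69185294] [-2.29603878 -0.26792842  0.2090682 ] 2.848594481852512
((594.1213989257812, 74.19227600097656), (62.503257751464844, 177.83860778808594), 2.9308903217315674) [[558.0, 161.0], [567.0, -16.0], [630.0, -13.0], [621.0, 165.0]] 1734
```

Emit:
arm_command(series=[-0.2,0,0,0,0,0,0.41,-0.6,0,0,0,0,0,0.41,-1.2,0,0,0,0,0,0.41,-2,0,0,0,0,0,0.41,-3,0,0,0,0,0,0.41,-4,0,0,0,0,0,0.41,-5.5,0,0,0,0,0,0.41,-7,0,0,0,0,0,0.41,-7.5,0,-3,0,0,0,0.41,-7.5,0,-6,0,0,0,0.41])

```text
time: 16.43
eef_pos: [0.6005, -0.0997, 0.1399]
tcp_rot: [0.691, 0.723, -0.0, -0.003]
contact_force: [0.2, 0.1, 0.5]
opening: 0.591
finger_force: 0.0
```

Emit:
arm_command(series=[0,0,-3,0,0,0,0.41,0,0,-6,0,0,0,0.41,0,0,-9,0,0,0,0.41,0,0,-12,0,0,0,0.41,0,0,-14,0,0,0,0.41,0,0,-14,0,0,0,0.41])

```text
time: 16.93
eef_pos: [0.6046, -0.1, 0.2889]
tcp_rot: [0.69, 0.723, 0.004, 0.004]
contact_force: [0.2, 0.4, 1.6]
opening: 0.592
finger_force: 0.0
```

Run:
```python
from h import *
from plant import vision
s,P,R=now();print(P,s["contact_force"]);
c,b,n=tubepose();print(c,b,n)
a,b=[vision.read_camera(n)["color"] for n in("scene","side")]
cv2.imwrite("pics/end.png",np.hstack([cv2.resize(i,None,fx=4,fy=4,interpolation=2) for i in(a[215:335,300:400],b[190:310,265:365])]))
```

```text
[ 0.60456248 -0.10003892  0.28893068] [0.24357476 0.38104679 1.57244774]
((594.922607421875, 74.41514587402344), (63.50882339477539, 178.1999053955078), 2.9375438690185547) [[559.0, 162.0], [568.0, -16.0], [631.0, -13.0], [622.0, 165.0]] 1777
```

View pics/end.png

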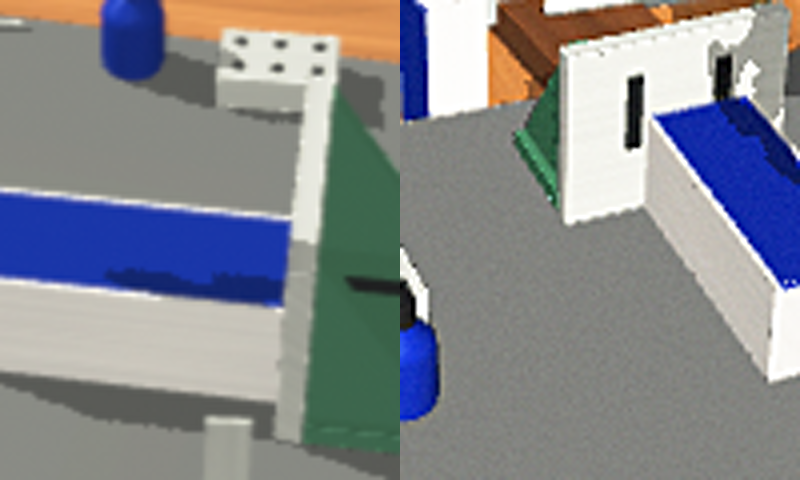

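The final view shows the tube's sawn end against the plate face at about (285,260) in the left crop and (650,150) in the right, with no gap visible and the blue side up. The tube's yaw is 92.9° against the plate's 92.6–92.8°, the bottle and block are where they were, and the arm is clear.

```bash
python3 -c "
from plant import ctrl
print(ctrl.sign_off())"
```

```text
the job is handed in; nothing more can be done
None
```

The tube lies blue side up on the granite with its sawn end flush and square against the angle plate, as far as the cameras and push force show. It was held back all the way down and only pushed, I saw no other tool disturbed, and the job was handed in at about 17 s.

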